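# Put the guard bar back on the balcony shelf

### The arm

A 6-joint arm with a two-finger parallel gripper is mounted at the origin on the work surface. World frame = base frame: x ahead of the robot, y to its left, z up, the work surface at z = 0. Lengths are in m, angles in rad, forces in N, time in s.
With the tool pointing down it reaches from about 0.375 to 0.9 m from the base axis. Payload 3.1 kg.
Tool frame: the origin (TCP) lies on the centre line of the jaws, within the pads' length; the fingertips stand 11 mm ahead of it and the grasp point (between the pads) lies 8 mm behind it; x points along the fingers, y is the direction in which the jaws open and shut, and the axes are right-handed (so a half turn about x gives the same grasp; the last joint's range is limited). The gripper opens to 87 mm and grips with 3 to 60 N. Pads are 19 mm wide; open, the fingers measure 117 mm over their backs; the gripper's body (75 mm by 190 mm) begins 51 mm behind the grasp point.
Start: joints at [-1.286, 0.527, 1.433, -0, 1.181, -0.178], TCP at [0.28, -0.559, 0.234] pointing down, gripper open.
Joint ranges: [-3.08, 3.08], [-0.75, 2.2], [0.22, 2.44], [-1.43, 4.57], [0, 2.65], [-2.85, 2.85]. Speed limits (rad/s): [2.79, 2.79, 3.14, 3.14, 3.14, 3.14].

### API

Orientations are given as a unit quaternion [x, y, z, w].
In Python, from rig import robot, camera, camera_info gives the robot as it stands.
- The arm moves only by the shell command python3 -m inch 'ROWS' [FORCE]. ROWS is JSON, a list that holds one entry, the list of rows, each a list of 5 numbers: the shift along the tool's x, y, z in cm, then the turn about the tool's x in rad, then the opening, from 0 (shut) to 1 (fully open). A call has 1 to 8 rows; each row shifts and turns the pose as measured when the row begins, along the tool's axes as they then stand; what a row does not reach is not made up. A row lasts 1/12 s, in which the tool goes at most 41.7 mm and 7.16 degrees, less where a joint would pass 70% of its speed; a pose out of reach is approached as far as the arm can. A call with a gripper value outside its range is refused whole. The fingers move at their own pace and stop on an object; FORCE is the grip in N (left out, the last holds). Time passes only in rows, so rows that do not move let the fingers close. It gives the time, the measured TCP pose, the force and the opening at its end, in the units of the state.
- robot.get_obs(): the state, without advancing time (a new reading comes with each control period).
- camera(name): name is "scene" or "top"; returns the picture (480x640x3 uint8, red, green, blue); there is no depth.
- camera_info(name): a dict with "camera_matrix" (3x3 intrinsics, pixels), "rvec" (rotation vector, rad) and "tvec" (3), from world to camera coordinates, as OpenCV has them. Camera axes: x right, y down, z forward; pixel columns grow to the right and rows downward; lengths in m; the calibration is good to about 2 mm. A picture is of the moment at which its call begins. camera_info takes no time and is no camera call.
- robot.hand_in(): hands the job in, once; it reports no verdict.
The state is a dict: "time": time; "q": joint angles; "joint_velocities": joint speeds; "joint_torque": joint torques, N m; "position": TCP position; "tool_rot": TCP orientation; "ft_force": force on the tool from outside, world axes, zero at the start; "moment": the same for the moment, N m; "grip_width": finger opening in m.
Only numpy, scipy, OpenCV 4.12 (cv2) and the standard library are available. Lean on these libraries where they do the work, as an engineer would, in place of code of your own. Each camera call takes 0.05 s, during which the arm holds its last target. There are 200 camera calls.

### The job

The guard bar that keeps things from sliding off the front of the little stainless shelf has been left on the worktop underneath it, with one end poking out. Draw it out, lay it gently (do not drop it) into the two V-shaped saddles at the front of the shelf so that it rests level in both, between their end plates, and then swing both keeper straps over it until they are fully shut. Leave the bleach bottle, the jar, the brush and the crank lever where they are.

Things in the scene. Friction and masses are not known exactly. Their poses are not given: they have to be found in the camera images.
- rack: Low stainless shelf on four legs, fixed: 240 mm deep (its x), 250 long (its y), top 56 mm above the worktop. Origin on the worktop under its centre; +x to its back, -x to its front (robot side), z up. Its front lip leaves a 42 mm gap below. At the front stand two V saddles with end plates outside them, 210 mm apart inside: the 200 mm bar has 5 mm to spare at each end. Between the saddles 126 mm are free.
- seat (a point): The point where the middle of the bar lies once it rests in both saddles: 95 mm in front of the shelf's centre (25 mm behind its front edge), 90 mm above the worktop, 34 mm above the shelf. Axes as the rack's; the seated bar lies along its y.
- saddle_left (a point): Middle of the saddle on the shelf's +y side, at the height of the seated bar's axis (90 mm above the worktop), 84 mm from the seat point. The saddle is a 90 degree V of bent sheet, open upwards, 42 mm long along the bar, 42 mm wide at its mouth; mouth edges 97 mm above the worktop. Its outer end is closed by an upright plate 3 mm thick, top 96 mm above the worktop.
- saddle_right (a point): The same for the saddle on the shelf's -y side.
- bar: The guard bar: plain round stainless tube, 200 mm long, 20 mm across, about 0.13 kg, black plugs in both ends, both ends alike. Origin at its middle, on its axis; its own x runs along the bar. At the start it lies on the worktop under the shelf, roughly front to back, and only its end nearest the robot sticks out, 36 to 48 mm, beyond the shelf's front lip. It can roll.
- keeper_left (a joint): Hinge of the keeper strap over the left (+y) saddle, rad: 0 to 0.3 as found (open, standing up, leaning back), 1.92 fully shut (flat across the saddle, 1.5 mm clear of a seated bar). Stiff (0.05 N m, 1 to 3 N at the tip): it stays where it is left. To shut it, push its back towards the front of the shelf until it leans well forward, then press its free half down.
- keeper_right (a joint): The same for the saddle on the shelf's -y side: 0 to 0.3 open, 1.92 fully shut.
- keeper_left_tip (a point): Point on the outer (upper when shut) face of the left keeper strap near its free end, 50 mm from its hinge. The strap is 24 mm wide, 3 mm thick, 52 mm long, its free end bent down 4 mm. Its hinge lies parallel to the bar, 26 mm behind and 9 mm above the point saddle_left (99 mm above the worktop). Shut, its top face is 5 mm above the hinge.
- keeper_right_tip (a point): The same point on the right keeper strap, with its hinge likewise behind and above saddle_right.
- bleach: Yellow bleach bottle with white twist cap, 72 mm across, 185 mm tall, standing on the back half of the shelf. Origin at the centre of its base. Leave alone.
- jar: Empty glass jar without a lid, 76 mm across, 110 mm tall, standing on the back half of the shelf. Origin at the centre of its base. Leave alone.
- brush: Bamboo scrub brush lying bristles down on the worktop beside the shelf, 135 x 50 x 40 mm. Origin at the centre of its underside. Leave alone.
- crank: Z-shaped crank lever of the ceiling drying poles lying on the worktop beside the shelf, about 205 x 95 x 22 mm. Origin on the worktop at the middle of its cross arm. Leave alone.

How it is judged:
By the outcome, as a careful person would: the job done as asked, in the order asked, and still so for the second after the job is handed in, with the robot touching nothing.
It also fails if it takes over 64 s, if anything falls off the work surface, if the arm or the gripper's body presses on something with over 40 N, if the wrist force passes 120 N, or if a joint passes its speed limit or range.

## Working session

There is one attempt and no reset: what is moved stays moved. The work goes in short steps, Python scripts to look and compute and a shell command to move; the robot and the scene stay as the last step left them, time stands still between calls to the robot, and variables do not carry over. Pictures are saved under pics/ and viewed, about 8 in all and at most 12, crops included, and the job is handed in when it is done.

```bash
mkdir -p pics; ls; python3 - <<'E'
from rig import robot,camera,camera_info
import cv2
for n in("scene","top"):
    cv2.imwrite(f"pics/{n}0.png",camera(n)[:,:,::-1]); i=camera_info(n); print(n,i)
print(robot.get_obs())
E
```

```text
pics
scene {'camera_matrix': array([[522.39019235,   0.        , 319.082886  ],
       [  0.        , 522.39019235, 247.76551525],
       [  0.        ,   0.        ,   1.        ]]), 'rvec': array([ 2.25033067,  0.91451976, -0.34887845]), 'tvec': array([-0.45615117, -0.24300884,  1.67517181])}
top {'camera_matrix': array([[521.70611509,   0.        , 322.92238998],
       [  0.        , 521.70611509, 239.004185  ],
       [  0.        ,   0.        ,   1.        ]]), 'rvec': array([ 2.16335291, -2.10903759,  0.22756042]), 'tvec': array([-0.02211861,  0.66770197,  1.04574696])}
{'time': 0.1, 'q': array([-1.28550111e+00,  5.28401550e-01,  1.43373033e+00,  1.22363654e-05,
        1.18137696e+00, -1.78510068e-01]), 'joint_velocities': array([ 0.00057383,  0.00107361, -0.00419389, -0.00096523, -0.00070444,
        0.00035243]), 'joint_torque': array([-3.11874628e-04, -4.40986741e+01, -1.77150249e+01,  6.35166932e-02,
        5.34063403e-02, -5.08828452e-05]), 'position': array([ 0.27944637, -0.55836771,  0.23266598]), 'tool_rot': array([-0.68814605, -0.16318915,  0.68821037, -0.1618357 ]), 'ft_force': array([-0.54457298,  0.96365879, -0.11732964]), 'moment': array([ 0.01368843, -0.00585536, -0.02456802]), 'grip_width': 0.08725275895436273}
```

View pics/scene0.png

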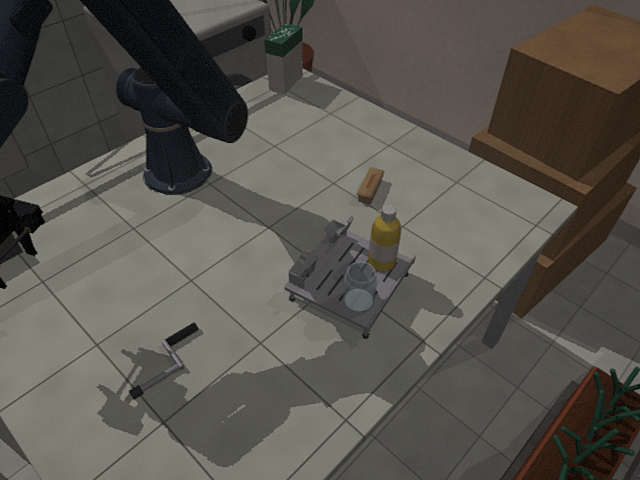

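View pics/top0.png

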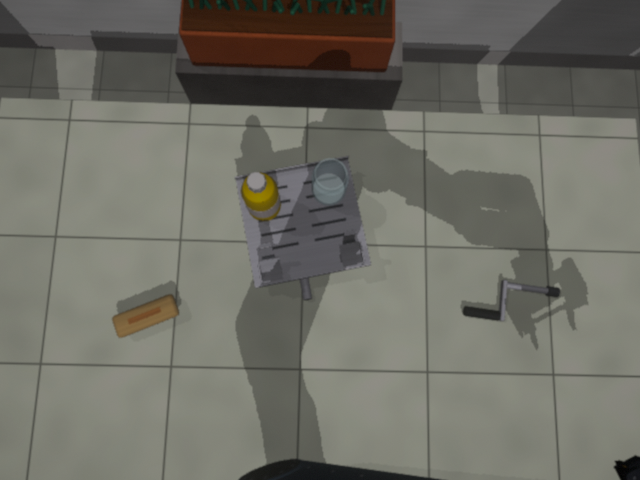

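The top view shows the shelf with corners at about (237,178), (348,158), (369,264) and (257,286), and the bar end at (307,298). Next I'll enlarge both crops.

```bash
cat > h.py <<'E'
import numpy as np, cv2
from scipy.spatial.transform import Rotation as R
from rig import robot,camera,camera_info
def ray(n,u,v,z):
    i=camera_info(n);Rm=cv2.Rodrigues(i['rvec'])[0];c=-Rm.T@i['tvec'].ravel()
    d=Rm.T@np.linalg.inv(i['camera_matrix'])@[u,v,1]
    return c+d*(z-c[2])/d[2]
def proj(n,p):
    i=camera_info(n);return cv2.projectPoints(np.array(p,float).reshape(-1,3),i['rvec'],i['tvec'],i['camera_matrix'],None)[0].reshape(-1,2)
def crop(n,x,y,w,h,s,f,img=None):
    a=camera(n) if img is None else img
    return cv2.resize(a[y:y+h,x:x+w,::-1],None,fx=s,fy=s,interpolation=cv2.INTER_CUBIC)
E
python3 - <<'E'
from h import *
a=cv2.imread("pics/top0.png");b=cv2.imread("pics/scene0.png")
A=cv2.resize(a[150:310,225:385],(600,600),interpolation=2)
cv2.imwrite("pics/topc.png",cv2.convertScaleAbs(A,alpha=1.8))
B=cv2.resize(b[200:345,275:425],(620,600),interpolation=2)
cv2.imwrite("pics/scc.png",cv2.convertScaleAbs(B[:, :],alpha=1.8))
C=[(237,178),(348,158),(369,264),(257,286)]
P=[ray("top",*c,.056)[:2] for c in C];print(np.round(P,4))
print([np.linalg.norm(P[i]-P[(i+1)%4]) for i in range(4)])
print(ray("top",307,298,.01))
E
```

```text
[[ 0.7988  0.1845]
 [ 0.8523 -0.0564]
 [ 0.618  -0.1043]
 [ 0.5653  0.1304]]
[np.float64(0.24677262589775234), np.float64(0.23912605523866667), np.float64(0.2405790608722999), np.float64(0.23966129140712275)]
[0.54621539 0.02526198 0.01      ]
```

View pics/topc.png

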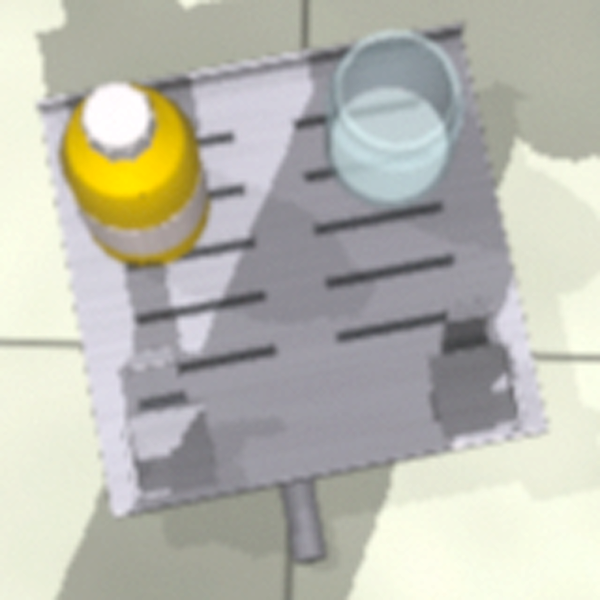

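View pics/scc.png

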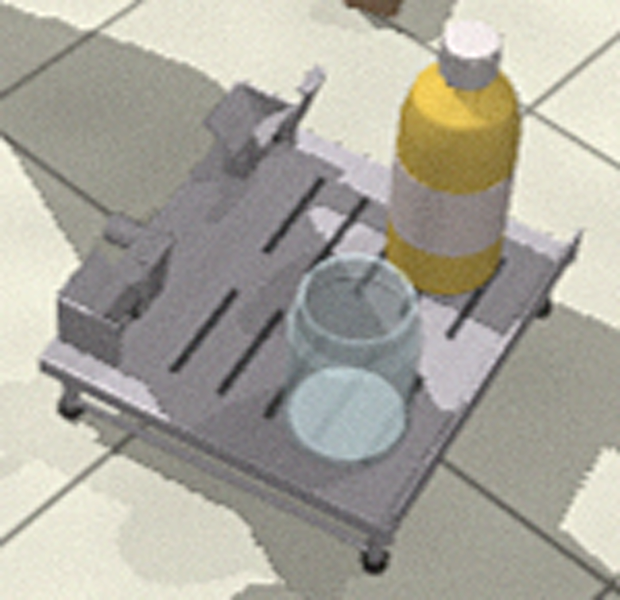

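```bash
cat >> h.py <<'E'
E
python3 - <<'E'
from h import *
f=lambda x,y:(225+x/3.75,150+y/3.75)
P=np.array([ray("top",*f(*c),.056)[:2] for c in [(38,105),(463,25),(549,432),(118,516)]])
print(P.round(4),[np.linalg.norm(P[i]-P[(i+1)%4]).round(4) for i in range(4)])
fl,fr=P[3],P[2]; d1=fl-fr; y1=np.arctan2(-d1[0],d1[1])
d2=(P[0]+P[1]-P[2]-P[3]);y2=np.arctan2(d2[1],d2[0]);print("yaws",y1,y2)
m=np.array([(-.12,-.125),(-.12,.125),(.12,.125),(.12,-.125)]);obs=P[[2,3,0,1]]
U,S,V=np.linalg.svd((m-m.mean(0)).T@(obs-obs.mean(0)));Rm=(U@V).T
yaw=np.arctan2(Rm[1,0],Rm[0,0]);c=obs.mean(0);print(yaw,c,(m@Rm.T+c-obs).round(4))
w=lambda x,y,z:np.r_[c+Rm@[x,y],z]
print("seat",w(-.095,0,.09),"SL",w(-.095,.084,.09),"SR",w(-.095,-.084,.09))
print("barend",ray("top",*f(310,557),.01),"lip",ray("top",*f(299,487),.01))
T=[w(-.095+dx,s*.084+sy*.021,z) for s in(1,-1) for sy in(1,-1) for dx,z in((.021,.097),(-.021,.097),(.021,.097))]
A=cv2.imread("pics/scc.png").copy();B=cv2.imread("pics/topc.png").copy()
T+= [w(-.069,s*.084,.099) for s in(1,-1)]+[w(-.095,0,.09)]
T+= [w(a,b,.056) for a in(-.12,.12) for b in(-.125,.125)]
for p in proj("scene",T): cv2.circle(A,(int((p[0]-275)*620/150),int((p[1]-200)*600/145)),3,(0,0,255),-1)
for p in proj("top",T): cv2.circle(B,(int((p[0]-225)*3.75),int((p[1]-150)*3.75)),3,(0,0,255),-1)
cv2.imwrite("pics/ov.png",cv2.resize(np.hstack([A,B[:600]]),(800,394)))
o=robot.get_obs();print(R.from_quat(o['tool_rot']).as_matrix().round(3))
E
```

```text
[[ 0.7987  0.1885]
 [ 0.8554 -0.0574]
 [ 0.6156 -0.1094]
 [ 0.5619  0.1314]] [np.float64(0.2524), np.float64(0.2454), np.float64(0.2467), np.float64(0.2435)]
yaws 0.21926408879048703 0.22522672699196064
0.22412701799292842 [0.70789295 0.03825342] [[ 0.0031 -0.0008]
 [ 0.0012  0.0021]
 [-0.0015 -0.0017]
 [-0.0027  0.0005]]
seat [0.61526904 0.01713917 0.09      ] SL [0.59659959 0.0990382  0.09      ] SR [ 0.63393848 -0.06475987  0.09      ]
barend [0.54509495 0.02377877 0.01      ] lip [0.5856647  0.03134613 0.01      ]
[[-0.001  0.447 -0.894]
 [ 0.002 -0.894 -0.447]
 [-1.    -0.002 -0.   ]]
```

View pics/ov.png

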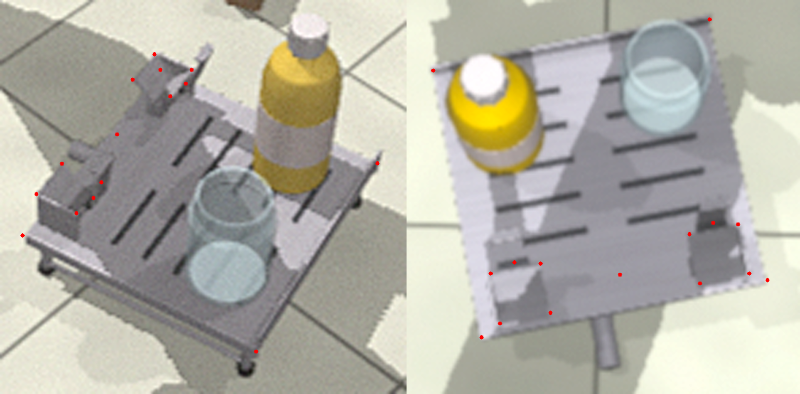

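```bash
cat >> h.py <<'E'
YAW=.2235;C=np.array([.708,.038])
def rack(x,y): # rack -> world
    return C+R.from_euler('z',YAW).as_matrix()[:2,:2]@[x,y]
def go(xyz,yaw=None):
    """print the shift (tool axes, cm) and turn (about tool x) to a TCP target with a yaw of tool y"""
    o=robot.get_obs();M=R.from_quat(o['tool_rot']).as_matrix()
    d=M.T@(np.array(xyz)-o['position'])*100;y=np.arctan2(M[1,1],M[0,1])
    i=R.from_euler('z',-YAW).as_matrix()[:2,:2]@(o['position'][:2]-C)
    print(f"t {o['time']:.2f} pos {o['position'].round(4)} rack {i.round(4)} yaw {y:.3f} F {o['ft_force'].round(1)} w {o['grip_width']:.4f} shift {d.round(2)} len {np.linalg.norm(d):.1f}",
      "" if yaw is None else f"turn {-(yaw-y):.3f}")
E
python3 -m inch '[[[0,0,0,0.09,0.5],[0,0,0,0.09,0.5],[0,0,0,0.09,0.5],[0,0,0,0,0.5]]]'
python3 -c "
from h import *
go([.553,.0255,.234],.19-np.pi/2);go([.553,.0255,.013])"
```

```text
time: 0.43
position: [0.279, -0.5567, 0.2303]
tool_rot: [-0.704, -0.067, 0.705, -0.062]
ft_force: [0.6, -0.2, -0.4]
grip_width: 0.0684
t 0.43 pos [ 0.279  -0.5567  0.2303] rack [-0.5502 -0.4848] yaw -1.389 F [ 0.6 -0.2 -0.4] w 0.0684 shift [-3.000e-02 -5.231e+01 -3.748e+01] len 64.3 turn -0.008
t 0.43 pos [ 0.279  -0.5567  0.2303] rack [-0.5502 -0.4848] yaw -1.389 F [ 0.6 -0.2 -0.4] w 0.0684 shift [ 22.07 -52.15 -37.5 ] len 67.9
```

```bash
python3 -m inch '[[[0,-3.25,-2.33,0,0.5],[0,-3.25,-2.33,0,0.5],[0,-3.25,-2.33,0,0.5],[0,-3.25,-2.33,0,0.5],[0,-3.25,-2.33,0,0.5],[0,-3.25,-2.33,0,0.5],[0,-3.25,-2.33,0,0.5],[0,-3.25,-2.33,0,0.5]]]'
python3 -m inch '[[[0,-3.25,-2.33,0,0.5],[0,-3.25,-2.33,0,0.5],[0,-3.25,-2.33,0,0.5],[0,-3.25,-2.33,0,0.5],[0,-3.25,-2.33,0,0.5],[0,-3.25,-2.33,0,0.5],[0,-3.25,-2.33,0,0.5],[0,-3,-2,0,0.5]]]'
python3 -c "
from h import *
go([.553,.0255,.234],.19-np.pi/2);go([.553,.0255,.014])"
```

```text
time: 1.1
position: [0.4141, -0.2652, 0.2277]
tool_rot: [-0.703, -0.067, 0.705, -0.065]
ft_force: [1.2, -0.2, -0.3]
grip_width: 0.0438
time: 1.77
position: [0.546, 0.0376, 0.2276]
tool_rot: [-0.702, -0.074, 0.705, -0.072]
ft_force: [0.1, -1.2, 0.5]
grip_width: 0.0435
t 1.77 pos [0.546  0.0376 0.2276] rack [-0.158   0.0355] yaw -1.364 F [ 0.1 -1.2  0.5] w 0.0435 shift [-0.65  1.33 -0.43] len 1.5 turn 0.017
t 1.77 pos [0.546  0.0376 0.2276] rack [-0.158   0.0355] yaw -1.364 F [ 0.1 -1.2  0.5] w 0.0435 shift [21.35  1.4  -0.5 ] len 21.4
```

```bash
python3 -m inch '[[[0,0.7,-0.2,0.015,0.5],[0,0.6,-0.1,0,0.5],[3,0,0,0,0.5],[4,0,0,0,0.5],[4,0,0,0,0.5],[3,0,0,0,0.5],[1,0,0,0,0.5],[0,0,0,0,0.5]]]'
python3 - <<'E'
from h import *
go([.551,.025,.014],.19-np.pi/2)
a=camera("top");cv2.imwrite("pics/n1.png",cv2.convertScaleAbs(crop("top",225,200,140,140,4,0,a),alpha=1.8))
E
```

```text
time: 2.43
position: [0.5573, 0.0272, 0.0745]
tool_rot: [0.706, 0.076, -0.7, 0.075]
ft_force: [0.8, -0.1, 0.8]
grip_width: 0.0435
t 2.43 pos [0.5573 0.0272 0.0745] rack [-0.1494  0.0228] yaw -1.356 F [ 0.8 -0.1  0.8] w 0.0435 shift [6.04 0.08 0.71] len 6.1 turn 0.025
```

View pics/n1.png

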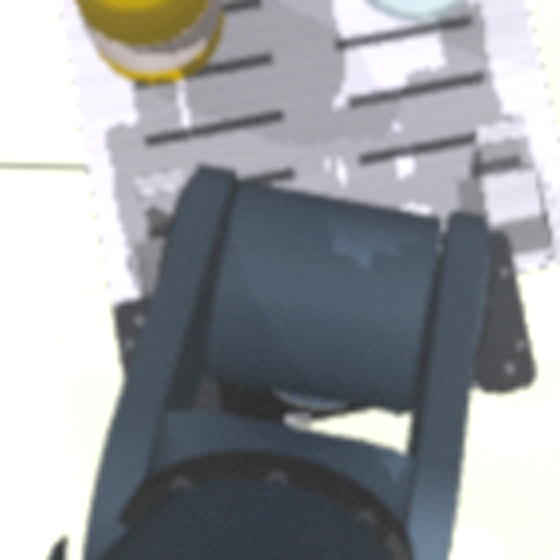

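The arm hides the bar in this view. The gripper's body stands just in front of the saddles, so I'll correct x before going down.

```bash
python3 -m inch '[[[0,0,0.8,0.02,0.5],[2,0,0,0,0.5],[2,0,0,0,0.5],[1,0,0,0,0.5],[0,0,0,0,0.5]]]'
python3 -c "
from h import *
go([.551,.025,.014],.19-np.pi/2)"
```

```text
time: 2.9
position: [0.5489, 0.0206, 0.0327]
tool_rot: [0.708, 0.068, -0.7, 0.068]
ft_force: [-0.7, 0.5, -0.1]
grip_width: 0.0437
t 2.90 pos [0.5489 0.0206 0.0327] rack [-0.159   0.0183] yaw -1.378 F [-0.7  0.5 -0.1] w 0.0437 shift [ 1.87 -0.39 -0.27] len 1.9 turn 0.002
```

```bash
python3 -m inch '[[[1,-0.3,-0.2,0,0.5],[0.6,0,0,0,0.5],[0,0,0,0,0.5]]]'
python3 -c "
from h import *
go([.551,.025,.014],.19-np.pi/2)"
python3 -m inch '[[[0,0,0,0,0.4],[0,0,0,0,0.3],[0,0,0,0,0.15],[0,0,0,0,0.0],[0,0,0,0,0.0],[0,0,0,0,0]]]' 30
python3 -c "
from h import *
go([.551,.025,.014],.19-np.pi/2)"
```

```text
time: 3.15
position: [0.5492, 0.0222, 0.02]
tool_rot: [0.708, 0.067, -0.699, 0.069]
ft_force: [-0.1, -0.4, -0.1]
grip_width: 0.0433
t 3.15 pos [0.5492 0.0222 0.02  ] rack [-0.1584  0.0198] yaw -1.378 F [-0.1 -0.4 -0.1] w 0.0433 shift [ 0.6  -0.24 -0.22] len 0.7 turn 0.003
time: 3.65
position: [0.5497, 0.0216, 0.0218]
tool_rot: [0.709, 0.067, -0.699, 0.07]
ft_force: [-1.8, -0.5, -0.9]
grip_width: 0.0184
t 3.65 pos [0.5497 0.0216 0.0218] rack [-0.158   0.0191] yaw -1.377 F [-1.8 -0.5 -0.9] w 0.0184 shift [ 0.78 -0.31 -0.18] len 0.9 turn 0.004
```

The grip is too high on the bar, since the width is below 20 mm. I'll reopen, go lower and close again.

```bash
python3 -m inch '[[[0,0,0,0,0.4],[0,0,0,0,0.4],[0.6,-0.2,-0.1,0,0.4],[0.3,0,0,0,0.4],[0,0,0,0,0.4]]]'
python3 -m inch '[[[0,0,0,0,0.3],[0,0,0,0,0.15],[0,0,0,0,0.0],[0,0,0,0,0.0],[0,0,0,0,0]]]' 30
python3 -c "
from h import *
go([.551,.025,.013],.19-np.pi/2)"
```

```text
time: 4.07
position: [0.5494, 0.0238, 0.0124]
tool_rot: [0.708, 0.068, -0.699, 0.07]
ft_force: [-1.9, -0.6, 1.3]
grip_width: 0.0341
time: 4.48
position: [0.5495, 0.0239, 0.0121]
tool_rot: [0.708, 0.068, -0.699, 0.07]
ft_force: [-1.8, -1.4, -0.7]
grip_width: 0.0193
t 4.48 pos [0.5495 0.0239 0.0121] rack [-0.1577  0.0214] yaw -1.375 F [-1.8 -1.4 -0.7] w 0.0193 shift [-0.09 -0.08 -0.17] len 0.2 turn 0.006
```

```bash
python3 -m inch '[[[0,0,1,0,0],[0,0,2,0,0],[0,0,2,0,0],[0,0,2,0,0],[0,0,2,0,0],[0,0,2,0,0],[0,0,2,0,0],[0,0,0,0,0]]]'
python3 - <<'E'
from h import *
go([.551,.025,.013],.19-np.pi/2)
a=camera("top");cv2.imwrite("pics/n2.png",cv2.convertScaleAbs(crop("top",225,200,140,140,4,0,a),alpha=1.8))
E
```

```text
time: 5.15
position: [0.4406, -0.0051, 0.0123]
tool_rot: [0.725, 0.06, -0.682, 0.071]
ft_force: [-0.8, 0.5, -1.6]
grip_width: 0.0189
t 5.15 pos [ 0.4406 -0.0051  0.0123] rack [-0.2703  0.0172] yaw -1.386 F [-0.8  0.5 -1.6] w 0.0189 shift [  0.59  -0.93 -11.4 ] len 11.4 turn -0.005
```

View pics/n2.png

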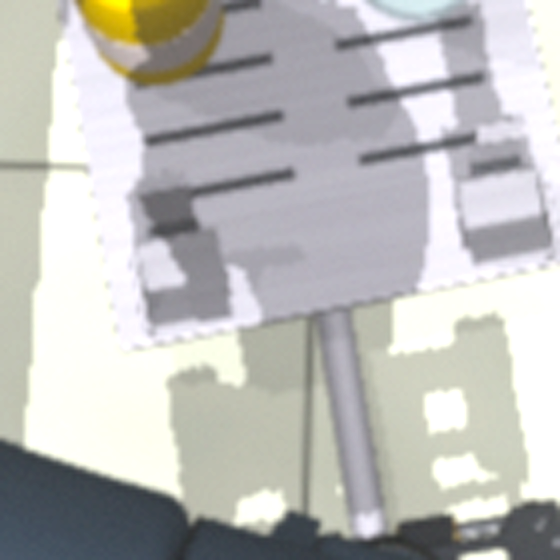

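The bar is now out by about 110 mm, running from (333,315) to (370,520) in the crop. The tool has tilted slightly, so I'll check how much.

```bash
cat >> h.py <<'E'
def tilt():
    M=R.from_quat(robot.get_obs()['tool_rot']).as_matrix();print("tool x",M[:,0].round(3),"y",M[:,1].round(3),"q",robot.get_obs()['q'].round(3))
E
python3 - <<'E'
from h import *
tilt()
f=lambda x,y:(225+x/4,200+y/4)
p,q=ray("top",*f(333,315),.01),ray("top",*f(369,500),.01);print(p,q,np.arctan2(*(p-q)[[1,0]]))
E
python3 -m inch '[[[0,0,0,0,0],[0,0,0,0,0],[0,0,0,0,0]]]'; python3 -c "
from h import *
tilt()"
```

```text
tool x [ 0.065 -0.011 -0.998] y [ 0.184 -0.983  0.023] q [-0.27   0.727  2.086  0.025  0.262  1.091]
[0.58831779 0.02371395 0.01      ] [0.48872626 0.0015108  0.01      ] 0.21935489129452915
time: 5.45
position: [0.4475, -0.0061, 0.0122]
tool_rot: [0.728, 0.059, -0.679, 0.072]
ft_force: [-0.2, 0.5, -0.7]
grip_width: 0.0189
tool x [ 0.07  -0.012 -0.997] y [ 0.183 -0.983  0.025] q [-0.269  0.727  2.079  0.025  0.265  1.093]
```

```bash
python3 -m inch '[[[0,0,0,0,0.3],[0,0,0,0,0.4],[0,0,0,0,0.4],[-0.5,0,0,-0.035,0.4]]]'
python3 -c "
from h import *
go([.540,.0147,.018],.22-np.pi/2);tilt()"
```

```text
time: 5.78
position: [0.4506, -0.0062, 0.017]
tool_rot: [0.728, 0.07, -0.677, 0.086]
ft_force: [-0.0, -0.5, -0.2]
grip_width: 0.0328
t 5.78 pos [ 0.4506 -0.0062  0.017 ] rack [-0.2608  0.0139] yaw -1.350 F [-0.  -0.5 -0.2] w 0.0328 shift [ 0.54 -0.08 -9.17] len 9.2 turn 0.001
tool x [ 0.075 -0.014 -0.997] y [ 0.219 -0.975  0.03 ] q [-0.267  0.716  2.073  0.024  0.276  1.059]
```

```bash
python3 -m inch '[[[0.1,0,-2,0,0.4],[0.1,0,-3,0,0.4],[0.1,0,-2.5,0,0.4],[0.1,0,-1,0,0.4],[0,0,0,0,0.4]]]'
python3 -c "
from h import *
go([.540,.0147,.012],.22-np.pi/2);tilt()"
```

```text
time: 6.2
position: [0.5363, 0.0143, 0.0195]
tool_rot: [0.728, 0.071, -0.677, 0.085]
ft_force: [1.1, -0.2, 0.4]
grip_width: 0.035
t 6.20 pos [0.5363 0.0143 0.0195] rack [-0.1726  0.0149] yaw -1.351 F [ 1.1 -0.2  0.4] w 0.0350 shift [ 0.77  0.02 -0.31] len 0.8 turn -0.000
tool x [ 0.074 -0.013 -0.997] y [ 0.218 -0.976  0.029] q [-0.182  0.743  1.855  0.002  0.469  1.165]
```

```bash
python3 -m inch '[[[0.5,0,-0.3,0,0.4],[0.3,0,0,0,0.4],[0,0,0,0,0.2],[0,0,0,0,0.0],[0,0,0,0,0.0],[0,0,0,0,0],[0,0,0,0,0]]]' 40
python3 -m inch '[[[-0.4,0,0,0,0],[-0.3,0,0,0,0],[0,0,1,0,0],[0,0,2,0,0],[0,0,2,0,0],[0,0,2,0,0],[0,0,1,0,0],[0,0,0,0,0]]]'
python3 - <<'E'
from h import *
go([.540,.0147,.012],.22-np.pi/2);tilt()
a=camera("scene");cv2.imwrite("pics/n3.png",cv2.convertScaleAbs(crop("scene",215,150,210,190,3,0,a),alpha=1.8))
E
```

```text
time: 6.78
position: [0.5383, 0.0163, 0.0122]
tool_rot: [0.729, 0.07, -0.676, 0.083]
ft_force: [2.5, 1.7, 1.8]
grip_width: 0.0191
time: 7.45
position: [0.4518, -0.0018, 0.0124]
tool_rot: [0.725, 0.072, -0.68, 0.083]
ft_force: [-0.0, 0.1, -1.1]
grip_width: 0.019
t 7.45 pos [ 0.4518 -0.0018  0.0124] rack [-0.2587  0.018 ] yaw -1.352 F [-0.   0.1 -1.1] w 0.0190 shift [ 0.61  0.31 -8.95] len 9.0 turn -0.001
tool x [ 0.065 -0.009 -0.998] y [ 0.217 -0.976  0.023] q [-0.257  0.728  2.064  0.028  0.284  1.067]
```

View pics/n3.png

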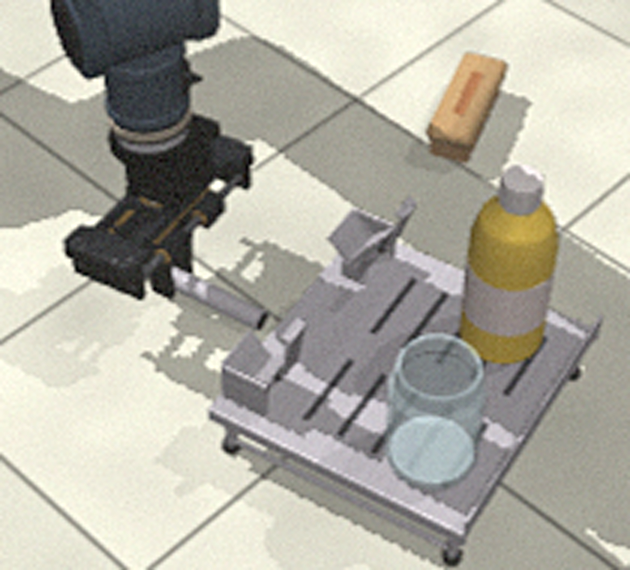

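The bar is held and its far end is clear of the shelf, with the plug at crop (263,320). I'll compute the grip offset from that.

```bash
python3 - <<'E'
from h import *
e=ray("scene",215+264/3,150+320/3,.012);p=robot.get_obs()['position'];print(e,np.linalg.norm((e-p)[:2]),np.arctan2(*(e-p)[[1,0]]))
E
python3 -m inch '[[[-2,0,0,0,0],[-3,0,0,0,0],[-4,0,0,0,0],[-4,0,0,0,0],[-2,0,0,0,0],[0,0,0,0,0]]]'
python3 -c "
from h import *
go([*rack(-.2,0),.17],.2235);tilt()"
```

```text
[0.55471201 0.02040089 0.012     ] 0.1042290177608213 0.21494756054014733
time: 8.0
position: [0.4473, -0.0015, 0.1672]
tool_rot: [0.725, 0.071, -0.68, 0.084]
ft_force: [-0.6, 0.4, -2.4]
grip_width: 0.019
t 8.00 pos [ 0.4473 -0.0015  0.1672] rack [-0.263   0.0193] yaw -1.352 F [-0.6  0.4 -2.4] w 0.0190 shift [ 0.16  1.91 -6.31] len 6.6 turn -1.576
tool x [ 0.065 -0.01  -0.998] y [ 0.217 -0.976  0.024] q [-0.259  0.382  1.98   0.01   0.714  1.085]
```

The bar was gripped with the tool about 4° off vertical. I'll turn it here, set it on the worktop and regrip, so that it is level in the jaws along its placing direction.

```bash
python3 -m inch '[[[0,0,0,-0.12,0],[0,0,0,-0.12,0],[0,0,0,-0.12,0],[0,0,0,-0.12,0],[0,0,0,-0.12,0],[0,0,0,-0.12,0],[0,0,0,-0.12,0],[0,0,0,-0.12,0]]]'
python3 -m inch '[[[0,0,0,-0.12,0],[0,0,0,-0.12,0],[0,0,0,-0.12,0],[0,0,0,-0.12,0],[0,0,0,-0.12,0],[0,0,0,0,0]]]'
python3 -c "
from h import *
go([*rack(-.25,0),.025],.2235);tilt()"
```

```text
time: 8.67
position: [0.4517, -0.0014, 0.1656]
tool_rot: [0.597, 0.386, -0.562, 0.422]
ft_force: [0.6, -0.1, -1.7]
grip_width: 0.0189
time: 9.17
position: [0.4523, -0.0009, 0.1597]
tool_rot: [0.437, 0.544, -0.417, 0.583]
ft_force: [0.6, -0.0, -2.7]
grip_width: 0.0193
t 9.17 pos [ 0.4523 -0.0009  0.1597] rack [-0.2579  0.0188] yaw 0.275 F [ 0.6 -0.  -2.7] w 0.0193 shift [13.54 -0.06  1.54] len 13.6 turn 0.052
tool x [ 0.062 -0.011 -0.998] y [0.961 0.272 0.056] q [-0.253  0.403  1.973  0.007  0.703 -0.533]
```

```bash
python3 -m inch '[[[2,0,0,0.05,0],[3,0,0.5,0,0],[3,0,0.5,0,0],[3,0,0.3,0,0],[1.5,0,0.2,0,0],[0.8,0,0,0,0],[0,0,0,0,0]]]'
python3 -c "
from h import *
go([*rack(-.25,0),.012],.2235);tilt()"
```

```text
time: 9.75
position: [0.4706, -0.0184, 0.019]
tool_rot: [0.459, 0.525, -0.436, 0.569]
ft_force: [-0.2, -0.3, 0.1]
grip_width: 0.0188
t 9.75 pos [ 0.4706 -0.0184  0.019 ] rack [-0.244  -0.0024] yaw 0.201 F [-0.2 -0.3  0.1] w 0.0188 shift [ 0.65 -0.65 -0.24] len 0.9 turn -0.023
tool x [ 0.069 -0.013 -0.998] y [0.978 0.199 0.065] q [-0.281  0.717  2.018  0.019  0.337 -0.499]
```

```bash
python3 -m inch '[[[0.3,0,0,0,0],[0.3,0,0,0,0],[0.1,0,0,0,0.05]]]' 5
python3 -m inch '[[[0,0,0,0,0.3],[0,0,0,0,0.3],[0,0,-0.25,0,0.3],[0,0,0,0,0.3]]]'
python3 - <<'E'
from h import *
go([*rack(-.25,0),.012],.2235);tilt()
cv2.imwrite("pics/n4.png",np.hstack([cv2.convertScaleAbs(crop("scene",215,150,100,150,4,0),alpha=1.8),cv2.convertScaleAbs(crop("top",240,250,100,150,4,0),alpha=1.8)]))
E
```

```text
time: 10.0
position: [0.4713, -0.0185, 0.0121]
tool_rot: [0.46, 0.524, -0.437, 0.568]
ft_force: [-3.3, -1.6, 20.9]
grip_width: 0.0199
time: 10.33
position: [0.473, -0.0161, 0.0152]
tool_rot: [0.462, 0.521, -0.436, 0.57]
ft_force: [-0.6, -0.3, -0.6]
grip_width: 0.0257
t 10.33 pos [ 0.473  -0.0161  0.0152] rack [-0.2411 -0.0007] yaw 0.195 F [-0.6 -0.3 -0.6] w 0.0257 shift [ 0.26 -0.91 -0.05] len 0.9 turn -0.029
tool x [ 0.076 -0.016 -0.997] y [0.979 0.193 0.071] q [-0.274  0.726  2.018  0.018  0.321 -0.485]
```

View pics/n4.png

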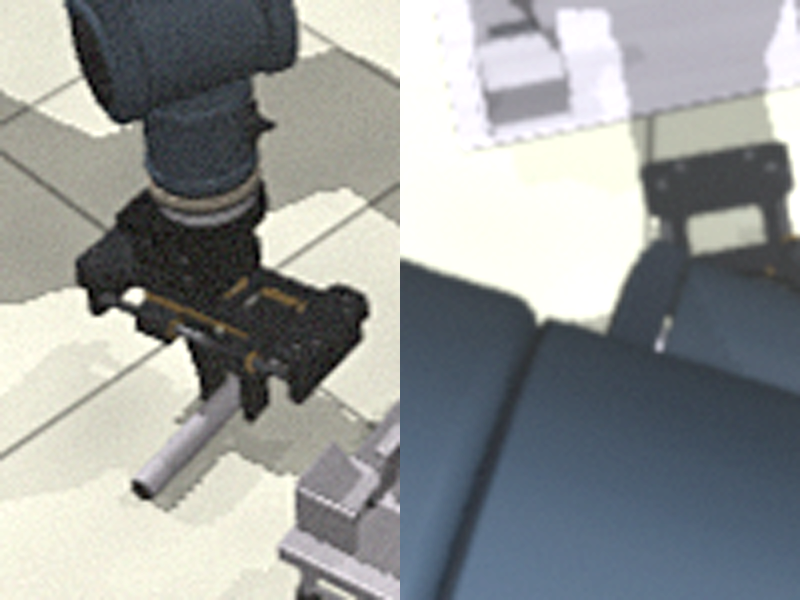

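The bar lies flat between the open jaws, with its −y end at crop (145,490). I'll close on it and compute the offset along the bar.

```bash
python3 -m inch '[[[0.2,0,0,0,0.3],[0.15,0,0,0,0.1],[0,0,0,0,0],[0,0,0,0,0],[0,0,0,0,0]]]' 40
python3 - <<'E'
from h import *
go([*rack(-.25,0),.012],.2235);tilt()
e=ray("scene",215+144/4,150+489/4,.010);d=(e-robot.get_obs()['position'])[:2];print(e,np.linalg.norm(d),np.arctan2(-d[1],-d[0])-np.pi/2)
E
```

```text
time: 10.85
position: [0.4711, -0.0165, 0.0125]
tool_rot: [0.46, 0.523, -0.437, 0.569]
ft_force: [0.6, -0.3, 1.7]
grip_width: 0.0188
t 10.85 pos [ 0.4711 -0.0165  0.0125] rack [-0.2431 -0.0006] yaw 0.197 F [ 0.6 -0.3  1.7] w 0.0188 shift [ 0.   -0.69 -0.04] len 0.7 turn -0.027
tool x [ 0.072 -0.015 -0.997] y [0.979 0.195 0.067] q [-0.276  0.731  2.02   0.015  0.317 -0.486]
[ 0.4943234 -0.1132683  0.01     ] 0.099523768892059 0.23575040262837232
```

```bash
python3 -m inch '[[[-2,0,0,0,0],[-3,0,0,-0.027,0],[-4,0,0,0,0],[-3,0,0,0,0],[-1.5,0,0,0,0],[0,0,0,0,0],[0,0,0,0,0]]]'
python3 -c "
from h import *
go([*rack(-.095,0),.14],.2235);tilt()"
```

```text
time: 11.43
position: [0.4603, -0.014, 0.1482]
tool_rot: [0.452, 0.532, -0.431, 0.573]
ft_force: [0.1, 0.2, -1.4]
grip_width: 0.0191
t 11.43 pos [ 0.4603 -0.014   0.1482] rack [-0.253   0.0042] yaw 0.224 F [ 0.1  0.2 -1.4] w 0.0191 shift [ 1.77 15.73  0.38] len 15.8 turn 0.000
tool x [ 0.064 -0.013 -0.998] y [0.973 0.221 0.059] q [-0.277  0.433  1.966  0.008  0.677 -0.506]
```

```bash
python3 -m inch '[[[0.1,2,0.1,0,0],[0.2,3,0.1,0,0],[0.2,3,0.1,0,0],[0.2,3,0,0,0],[0.2,2.5,0,0,0],[0.1,1.5,0,0,0],[0,0,0,0,0],[0,0,0,0,0]]]'
python3 - <<'E'
from h import *
go([*rack(-.095,0),.14],.2235);tilt()
cv2.imwrite("pics/n5.png",np.hstack([cv2.convertScaleAbs(crop("scene",270,170,100,150,4,0),alpha=1.8),cv2.convertScaleAbs(crop("top",240,150,100,150,4,0),alpha=1.8)]))
E
```

```text
time: 12.1
position: [0.6039, 0.0197, 0.1274]
tool_rot: [0.448, 0.541, -0.436, 0.563]
ft_force: [0.1, 0.2, -2.4]
grip_width: 0.0191
t 12.10 pos [0.6039 0.0197 0.1274] rack [-0.1055  0.0052] yaw 0.221 F [ 0.1  0.2 -2.4] w 0.0191 shift [-1.21  1.09  0.53] len 1.7 turn -0.002
tool x [ 0.035 -0.006 -0.999] y [0.975 0.219 0.032] q [-0.152  0.624  1.605 -0.002  0.878 -0.372]
```

View pics/n5.png

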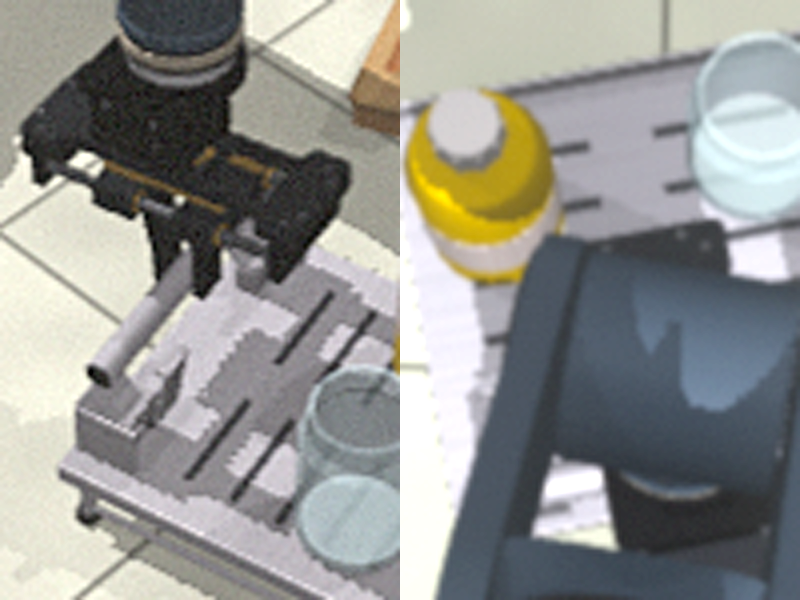

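```bash
python3 - <<'E'
from h import *
p=robot.get_obs()['position']
for z in(.122,.125,.127):
    e=ray("scene",270+98/4,170+374/4,z);print(R.from_euler('z',-YAW).as_matrix()[:2,:2]@(e[:2]-C), np.linalg.norm((e-p)[:2]))
E
python3 -m inch '[[[0,0.6,0.3,0,0],[0,0.5,0.2,0,0],[0,0,0,0,0]]]'
python3 -c "
from h import *
go([*rack(-.095,0),.092],.2235);tilt()"
```

```text
[-0.1049756  -0.09362148] 0.09886270448961675
[-0.10348499 -0.09574507] 0.10102043189499375
[-0.10249124 -0.0971608 ] 0.10247017161916175
time: 12.45
position: [0.6116, 0.0164, 0.1269]
tool_rot: [0.447, 0.543, -0.438, 0.561]
ft_force: [0.9, -0.8, -1.7]
grip_width: 0.0188
t 12.45 pos [0.6116 0.0164 0.1269] rack [-0.0988  0.0003] yaw 0.219 F [ 0.9 -0.8 -1.7] w 0.0188 shift [ 3.5   0.29 -0.01] len 3.5 turn -0.004
tool x [ 0.028 -0.006 -1.   ] y [0.976 0.218 0.026] q [-0.155  0.635  1.58  -0.002  0.898 -0.373]
```

```bash
python3 -m inch '[[[1,0.2,0,0,0],[1,0.1,0,0,0],[0.6,0,0,0,0],[0,0,0,0,0]]]'
python3 -c "
from h import *
go([*rack(-.095,0),.092],.2235)"
python3 -m inch '[[[0.2,0,0,0,0],[0.2,0,0,0,0],[0,0,0,0,0]]]'
```

```text
time: 12.78
position: [0.6152, 0.0161, 0.0994]
tool_rot: [0.447, 0.542, -0.438, 0.561]
ft_force: [-0.2, 0.1, -0.5]
grip_width: 0.0191
t 12.78 pos [0.6152 0.0161 0.0994] rack [-0.0954 -0.0008] yaw 0.218 F [-0.2  0.1 -0.5] w 0.0191 shift [ 0.74  0.02 -0.09] len 0.7 turn -0.005
time: 13.03
position: [0.6143, 0.0162, 0.0938]
tool_rot: [0.447, 0.543, -0.438, 0.56]
ft_force: [-0.4, -0.5, -1.0]
grip_width: 0.019
```

```bash
python3 -m inch '[[[0.15,0,0,0,0],[0,0,0,0,0]]]'
python3 -m inch '[[[0.15,0,0,0,0],[0,0,0,0,0]]]'
```

```text
time: 13.2
position: [0.6143, 0.0162, 0.0931]
tool_rot: [0.447, 0.543, -0.438, 0.56]
ft_force: [0.0, -0.0, -1.0]
grip_width: 0.0188
time: 13.37
position: [0.6144, 0.0162, 0.0935]
tool_rot: [0.447, 0.543, -0.438, 0.56]
ft_force: [-1.3, -0.1, -0.8]
grip_width: 0.0188
```

```bash
python3 -m inch '[[[0.3,0,0,0,0],[0,0,0,0,0]]]'
python3 -m inch '[[[0.3,0,0,0,0],[0,0,0,0,0]]]'
```

```text
time: 13.53
position: [0.6146, 0.0161, 0.0938]
tool_rot: [0.447, 0.542, -0.438, 0.561]
ft_force: [-0.8, 0.2, -1.1]
grip_width: 0.0188
time: 13.7
position: [0.6146, 0.016, 0.0936]
tool_rot: [0.447, 0.542, -0.438, 0.561]
ft_force: [-0.4, -0.2, -2.2]
grip_width: 0.0188
```

```bash
python3 -m inch '[[[0.3,0,0,0,0],[0.3,0,0,0,0]]]'
python3 - <<'E'
from h import *
cv2.imwrite("pics/n6.png",cv2.convertScaleAbs(crop("scene",265,190,130,110,6,0),alpha=1.8))
E
```

```text
time: 13.87
position: [0.6145, 0.0159, 0.0927]
tool_rot: [0.446, 0.542, -0.438, 0.562]
ft_force: [-9.2, 1.1, 27.4]
grip_width: 0.0189
```

View pics/n6.png

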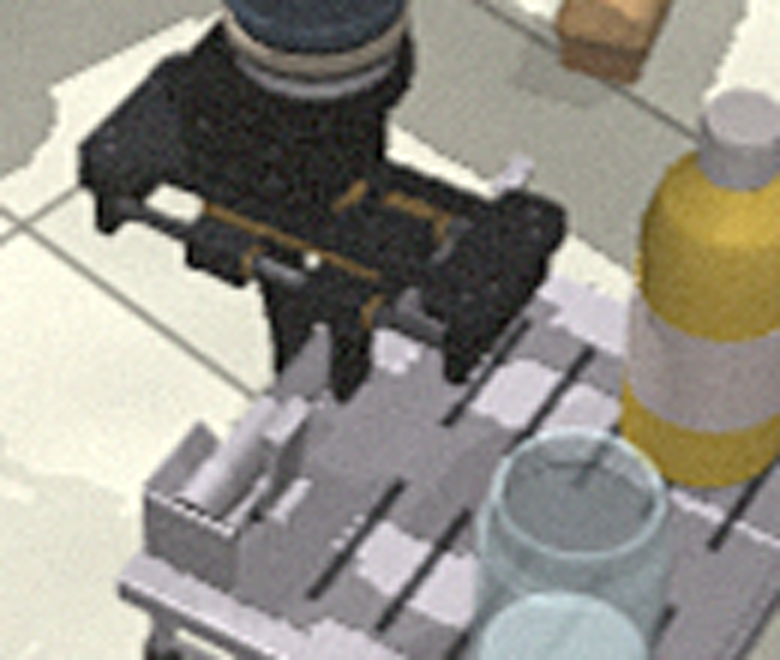

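The right end of the bar sits in its V inside the end plate, and the pressing force of 27 N confirms contact. I'll release and rise.

```bash
python3 -m inch '[[[0,0,0,0,0],[0,0,0,0,0.1],[0,0,0,0,0.3],[0,0,0,0,0.4],[0,0,0,0,0.4]]]' 
python3 -m inch '[[[-1,0,0,0,0.4],[-2,0,0,0,0.4],[-3,0,0,0,0.3],[-4,0,0,0,0.2],[-3,0,0,0,0],[0,0,0,0,0]]]'
python3 - <<'E'
from h import *
go([*rack(-.095,0),.22],.2235-np.pi/2);tilt()
for p in [(165,264),(385,204)]:
    e=ray("top",225+p[0]/3.75,150+p[1]/3.75,.056);print(R.from_euler('z',-YAW).as_matrix()[:2,:2]@(e[:2]-C))
E
```

```text
time: 14.33
position: [0.6156, 0.0158, 0.0929]
tool_rot: [0.447, 0.541, -0.437, 0.563]
ft_force: [-0.3, 1.1, -0.0]
grip_width: 0.0308
time: 14.83
position: [0.611, 0.017, 0.2257]
tool_rot: [0.446, 0.543, -0.438, 0.561]
ft_force: [1.0, 0.7, 0.5]
grip_width: 0.0158
t 14.83 pos [0.611  0.017  0.2257] rack [-0.0992  0.001 ] yaw 0.219 F [1.  0.7 0.5] w 0.0158 shift [0.58 0.41 0.09] len 0.7 turn 1.567
tool x [ 0.027 -0.007 -1.   ] y [0.976 0.218 0.024] q [-0.153  0.507  1.497 -0.003  1.11  -0.371]
[0.01479358 0.07173132]
[ 0.02523179 -0.05888585]
```

```bash
python3 -m inch '[[[0,0,0,0.12,0],[0,0,0,0.12,0],[0,0,0,0.12,0],[0,0,0,0.12,0],[0,0,0,0.12,0],[0,0,0,0.12,0],[0,0,0,0.12,0],[0,0,0,0.12,0]]]'
python3 -m inch '[[[0,0,0,0.12,0],[0,0,0,0.12,0],[0,0,0,0.12,0],[0,0,0,0.12,0],[0,0,0,0.10,0],[0,0,0,0,0]]]'
python3 - <<'E'
from h import *
go([*rack(-.034,-.084),.22],.2235-np.pi/2);tilt()
a=camera("scene");b=camera("top");cv2.imwrite("pics/n7.png",np.hstack([cv2.convertScaleAbs(crop("scene",275,205,130,120,5,0,a),alpha=1.8)]))
np.save("t7.npy",b)
E
```

```text
time: 15.5
position: [0.613, 0.017, 0.2308]
tool_rot: [0.663, 0.265, -0.641, 0.281]
ft_force: [-0.0, 0.2, -0.3]
grip_width: 0.0004
time: 16.0
position: [0.6123, 0.0172, 0.2296]
tool_rot: [0.716, 0.061, -0.692, 0.069]
ft_force: [-0.6, -0.4, 0.8]
grip_width: 0.0004
t 16.00 pos [0.6123 0.0172 0.2296] rack [-0.098  0.001] yaw -1.386 F [-0.6 -0.4  0.8] w 0.0004 shift [ 1.3   8.23 -6.68] len 10.7 turn -0.039
tool x [ 0.035 -0.008 -0.999] y [ 0.183 -0.983  0.014] q [-0.153  0.501  1.496 -0.003  1.109  1.234]
```

View pics/n7.png

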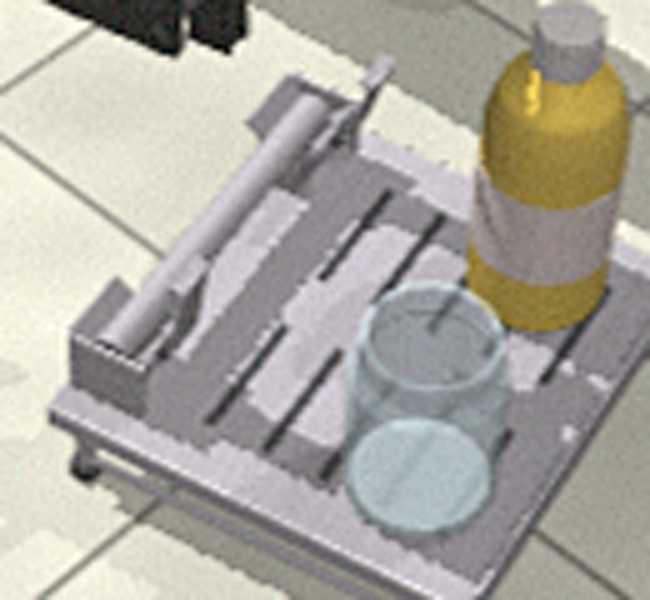

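The bar rests in both saddles between the end plates. Both straps stand open, with tips at crop (385,70) for the left and about (195,270) for the right. That was my 12th picture viewed, so later checks will be numeric.

```bash
cat >> h.py <<'E'
def tip(s,a,L=.051,dy=0):  # strap tip in world; a joint angle, s=+1 left
    t=np.pi/2-(1.92-a); # angle from vertical towards front is a-(1.92-pi/2)
    f=a-(1.92-np.pi/2)
    return np.r_[rack(-.069-L*np.sin(f),s*.084+dy),.099+L*np.cos(f)]
E
python3 - <<'E'
from h import *
for s in(1,-1):
  for a in(0,.15,.3): print(s,a,[((proj("scene",tip(s,a,dy=d))[0]-[275,205])*5).round(0) for d in(-.012,.012)])
go([*rack(-.034,-.084),.22],.2235-np.pi/2)
E
```

```text
1 0 [array([365.,  90.]), array([388.,  61.])]
1 0.15 [array([353.,  81.]), array([376.,  53.])]
1 0.3 [array([339.,  75.]), array([363.,  46.])]
-1 0 [array([189., 306.]), array([216., 273.])]
-1 0.15 [array([176., 297.]), array([203., 264.])]
-1 0.3 [array([162., 289.]), array([189., 257.])]
t 16.10 pos [0.6122 0.0172 0.2296] rack [-0.098  0.001] yaw -1.382 F [-0.1  0.3  0.2] w 0.0002 shift [ 1.3   8.26 -6.65] len 10.7 turn -0.035
```

```bash
python3 -m inch '[[[0,0,0,-0.035,0],[0,1.5,-1.3,0,0],[0,2.2,-1.8,0,0],[0,2.2,-1.8,0,0],[0,1.5,-1.2,0,0],[0,0.8,-0.6,0,0],[0,0,0,0,0],[0,0,0,0,0]]]'
python3 -c "
from h import *
go([*rack(-.034,-.084),.135],.2235-np.pi/2);tilt()"
```

```text
time: 16.77
position: [0.6976, -0.0484, 0.2313]
tool_rot: [0.712, 0.084, -0.691, 0.091]
ft_force: [-1.1, 0.6, 0.3]
grip_width: 0.0002
t 16.77 pos [ 0.6976 -0.0484  0.2313] rack [-0.0293 -0.0819] yaw -1.323 F [-1.1  0.6  0.3] w 0.0002 shift [9.62 0.06 0.75] len 9.6 turn 0.024
tool x [ 0.031 -0.007 -1.   ] y [ 0.245 -0.969  0.014] q [-2.290e-01  6.210e-01  1.256e+00  1.000e-03  1.233e+00  1.094e+00]
```

```bash
python3 -m inch '[[[1.5,0,0.5,0.02,0],[2.5,0,0.2,0,0],[2.5,0,0,0,0],[0,0,0,0,0]]]'
python3 -c "
from h import *
go([*rack(-.034,-.084),.135],.2235-np.pi/2);tilt()"
```

```text
time: 17.1
position: [0.6913, -0.0483, 0.1666]
tool_rot: [0.714, 0.079, -0.691, 0.086]
ft_force: [-1.2, 0.6, -0.6]
grip_width: 0.0004
t 17.10 pos [ 0.6913 -0.0483  0.1666] rack [-0.0354 -0.0805] yaw -1.338 F [-1.2  0.6 -0.6] w 0.0004 shift [ 3.17  0.31 -0.04] len 3.2 turn 0.009
tool x [ 0.033 -0.006 -0.999] y [ 0.231 -0.973  0.014] q [-0.231  0.679  1.335  0.002  1.094  1.106]
```

Next I'll go down behind the strap, then push forward.

```bash
python3 -m inch '[[[1.5,0.2,0,0,0],[1.5,0.1,0,0,0],[0,0,0,0,0]]]'
python3 -m inch '[[[0,0,1,0,0],[0,0,1,0,0],[0,0,0,0,0]]]'
python3 -c "
from h import *
go([*rack(-.08,-.084),.135],.2235-np.pi/2);tilt()"
```

```text
time: 17.35
position: [0.6912, -0.049, 0.1378]
tool_rot: [0.713, 0.081, -0.691, 0.087]
ft_force: [-0.9, 0.5, 0.2]
grip_width: 0.0004
time: 17.6
position: [0.6719, -0.0523, 0.1406]
tool_rot: [0.714, 0.082, -0.69, 0.089]
ft_force: [-0.3, -0.1, -0.1]
grip_width: 0.0002
t 17.60 pos [ 0.6719 -0.0523  0.1406] rack [-0.0552 -0.0801] yaw -1.330 F [-0.3 -0.1 -0.1] w 0.0002 shift [0.48 0.34 2.5 ] len 2.6 turn 0.018
tool x [ 0.035 -0.005 -0.999] y [ 0.239 -0.971  0.014] q [-0.245  0.685  1.409  0.004  1.012  1.083]
```

```bash
python3 -m inch '[[[0.3,0.1,1,0,0],[0.3,0.1,1,0,0],[0.2,0.1,1,0,0],[0.2,0,1,0,0]]]'
python3 -c "
from h import *
go([*rack(-.108,-.084),.116],.2235-np.pi/2);tilt()"
```

```text
time: 17.93
position: [0.6402, -0.0642, 0.1365]
tool_rot: [0.721, 0.081, -0.682, 0.09]
ft_force: [0.9, 0.4, 0.9]
grip_width: 0.0003
t 17.93 pos [ 0.6402 -0.0642  0.1365] rack [-0.0888 -0.0846] yaw -1.329 F [0.9 0.4 0.9] w 0.0003 shift [ 1.94 -0.14  2.02] len 2.8 turn 0.019
tool x [ 0.056 -0.007 -0.998] y [ 0.24  -0.971  0.02 ] q [-0.277  0.648  1.513  0.011  0.926  1.045]
```

```bash
python3 -m inch '[[[0.2,0,0.7,0,0],[0.4,0,0.5,0,0],[0.6,0,0.5,0,0],[0.5,0,0,0,0]]]'
python3 -c "
from h import *
go([*rack(-.108,-.084),.116],.2235-np.pi/2);tilt()"
```

```text
time: 18.27
position: [0.6237, -0.0694, 0.1214]
tool_rot: [0.723, 0.08, -0.681, 0.091]
ft_force: [-1.2, 0.6, 1.6]
grip_width: 0.0002
t 18.27 pos [ 0.6237 -0.0694  0.1214] rack [-0.1061 -0.0861] yaw -1.329 F [-1.2  0.6  1.6] w 0.0002 shift [ 0.52 -0.22  0.22] len 0.6 turn 0.019
tool x [ 0.061 -0.009 -0.998] y [ 0.24  -0.971  0.023] q [-0.293  0.649  1.569  0.012  0.863  1.027]
```

```bash
python3 -m inch '[[[0.4,0,0,0,0],[0.4,0,0,0,0]]]'
python3 -m inch '[[[0.3,0,0,0,0]]]'
python3 -m inch '[[[0.3,0,0,0,0]]]'
```

```text
time: 18.43
position: [0.6232, -0.0698, 0.1139]
tool_rot: [0.722, 0.08, -0.681, 0.091]
ft_force: [-11.2, 1.8, 40.4]
grip_width: 0.0005
time: 18.52
position: [0.6232, -0.0698, 0.1142]
tool_rot: [0.721, 0.08, -0.682, 0.092]
ft_force: [-10.1, 2.1, 33.9]
grip_width: 0.0007
time: 18.6
position: [0.6232, -0.0697, 0.1147]
tool_rot: [0.721, 0.08, -0.682, 0.092]
ft_force: [-7.1, 1.3, 21.3]
grip_width: 0.0001
```

The strap stops hard with the fingertips at z≈0.103, which matches fully shut (0.104). I'll rise and cross over to the left strap.

```bash
python3 -m inch '[[[-2,0,0,0,0],[-3,0,0,0.015,0],[-3,0,0,0,0],[-2.5,0,0,0,0],[0,0,0,0,0]]]'
python3 -c "
from h import *
go([*rack(-.034,.084),.22],.2235-np.pi/2);tilt()"
```

```text
time: 19.02
position: [0.6168, -0.0681, 0.2212]
tool_rot: [0.72, 0.076, -0.685, 0.086]
ft_force: [0.4, 0.5, 0.8]
grip_width: 0.0004
t 19.02 pos [ 0.6168 -0.0681  0.2212] rack [-0.1125 -0.0833] yaw -1.341 F [0.4 0.5 0.8] w 0.0004 shift [  0.18 -16.68  -7.95] len 18.5 turn 0.006
tool x [ 0.051 -0.008 -0.999] y [ 0.228 -0.974  0.02 ] q [-0.293  0.515  1.497  0.008  1.078  1.044]
```

```bash
python3 -m inch '[[[0,-2,-1,0,0],[0,-3,-1.4,0,0],[0,-3,-1.4,0,0],[0,-3,-1.4,0,0],[0,-2.6,-1.2,0,0],[0,-1.8,-0.7,0,0],[0,-0.6,-0.2,0,0],[0,0,0,0,0]]]'
python3 -c "
from h import *
go([*rack(-.034,.084),.135],.2235-np.pi/2);tilt()"
```

```text
time: 19.68
position: [0.6532, 0.1095, 0.2137]
tool_rot: [0.718, 0.075, -0.687, 0.085]
ft_force: [0.5, -0.6, -1.3]
grip_width: -0.0
t 19.68 pos [0.6532 0.1095 0.2137] rack [-0.0376  0.0819] yaw -1.344 F [ 0.5 -0.6 -1.3] w -0.0000 shift [ 7.87 -0.37 -0.04] len 7.9 turn 0.003
tool x [ 0.045 -0.01  -0.999] y [ 0.224 -0.974  0.02 ] q [ 0.002  0.583  1.387 -0.011  1.127  1.351]
```

```bash
python3 -m inch '[[[1.5,-0.2,0,0,0],[2.2,-0.1,0,0,0],[2.2,0,0,0,0],[0,0,0,0,0]]]'
python3 -c "
from h import *
go([*rack(-.034,.084),.135],.2235-np.pi/2);tilt()"
```

```text
time: 20.02
position: [0.655, 0.1085, 0.1514]
tool_rot: [0.717, 0.074, -0.688, 0.086]
ft_force: [-0.9, -0.9, 0.3]
grip_width: 0.0004
t 20.02 pos [0.655  0.1085 0.1514] rack [-0.036   0.0805] yaw -1.344 F [-0.9 -0.9  0.3] w 0.0004 shift [ 1.64 -0.39 -0.14] len 1.7 turn 0.003
tool x [ 0.044 -0.013 -0.999] y [ 0.225 -0.974  0.022] q [ 0.002  0.658  1.434 -0.015  1.006  1.354]
```

```bash
python3 -m inch '[[[1.3,-0.3,0,0,0],[0,0,0,0,0],[0,-0.1,1,0,0],[0,0,1,0,0],[0.3,0,1,0,0],[0.3,0,1,0,0],[0.2,0,1,0,0]]]'
python3 -c "
from h import *
go([*rack(-.108,.084),.116],.2235-np.pi/2);tilt()"
```

```text
time: 20.6
position: [0.6136, 0.0941, 0.1339]
tool_rot: [0.724, 0.07, -0.681, 0.084]
ft_force: [1.2, 0.5, 1.1]
grip_width: 0.0006
t 20.60 pos [0.6136 0.0941 0.1339] rack [-0.0796  0.0756] yaw -1.352 F [1.2 0.5 1.1] w 0.0006 shift [ 1.6  -0.87  2.94] len 3.5 turn -0.005
tool x [ 0.063 -0.013 -0.998] y [ 0.217 -0.976  0.027] q [-0.022  0.625  1.577 -0.016  0.876  1.339]
```

```bash
python3 -m inch '[[[0.1,-0.4,1,0,0],[0.1,-0.4,1,0,0],[0.2,-0.2,0.6,0,0],[0.3,0,0.4,0,0],[0.5,0,0.3,0,0]]]'
python3 -c "
from h import *
go([*rack(-.108,.084),.116],.2235-np.pi/2);tilt()"
```

```text
time: 21.02
position: [0.5834, 0.0927, 0.1275]
tool_rot: [0.73, 0.068, -0.675, 0.084]
ft_force: [0.5, 0.7, 0.6]
grip_width: 0.0006
t 21.02 pos [0.5834 0.0927 0.1275] rack [-0.1094  0.0809] yaw -1.356 F [0.5 0.7 0.6] w 0.0006 shift [ 1.15 -0.34 -0.05] len 1.2 turn -0.009
tool x [ 0.081 -0.015 -0.997] y [ 0.213 -0.977  0.032] q [-0.025  0.597  1.673 -0.018  0.79   1.342]
```

```bash
python3 -m inch '[[[0.5,-0.2,0,0,0],[0.5,0,0,0,0]]]'
python3 -m inch '[[[0.4,0,0,0,0]]]'
python3 -m inch '[[[0.4,0,0,0,0]]]'
```

```text
time: 21.18
position: [0.5829, 0.0937, 0.1174]
tool_rot: [0.73, 0.067, -0.675, 0.084]
ft_force: [-1.5, 0.2, 1.9]
grip_width: 0.0006
time: 21.27
position: [0.5829, 0.0936, 0.1139]
tool_rot: [0.729, 0.067, -0.675, 0.084]
ft_force: [-9.6, -0.4, 37.1]
grip_width: 0.0001
time: 21.35
position: [0.5829, 0.0936, 0.1134]
tool_rot: [0.729, 0.068, -0.676, 0.085]
ft_force: [-15.8, 0.8, 54.3]
grip_width: 0.0004
```

The left strap reaches the same hard stop. I'll retreat clear of the view and check the pixels.

```bash
python3 -m inch '[[[-2,0,0,0,0],[-3,0,0,0,0],[-4,0,0,0,0],[-3,0,0,0,0],[0,0,2,0,0],[0,2,3,0,0],[0,3,2,0,0],[0,4,0,0,0]]]'
python3 -m inch '[[[0,4,0,0,0],[0,4,0,0,0],[0,4,0,0,0],[0,4,0,0,0],[0,4,0,0,0],[0,4,0,0,0],[0,3,0,0,0],[0,0,0,0,0]]]'
python3 - <<'E'
from h import *
tilt();print(robot.get_obs()['position'],robot.get_obs()['time'])
a=np.median([camera("scene") for _ in range(5)],0);t=np.median([camera("top") for _ in range(3)],0)
np.save("fin.npy",a);cv2.imwrite("pics/fin.png",a[:,:,::-1].astype('uint8'))
b=(cv2.imread("pics/scene0.png")[:,:,::-1]).astype(float)
def pix(im,n,p): u=proj(n,p)[0];return im[int(round(u[1])),int(round(u[0]))].mean().round()
ys=np.arange(-.11,.1101,.004)
print("bar top line scene",[(int(y*1000),int(pix(a,"scene",np.r_[rack(-.097,y),.1]))) for y in ys])
print("bar top line top",[int(pix(t,"top",np.r_[rack(-.095,y),.1])) for y in ys])
for s,a0 in((1,.05),(-1,.1)):
  print("upright strap pixels before/now",s,[(int(pix(b,"scene",tip(s,a0,L))),int(pix(a,"scene",tip(s,a0,L)))) for L in(.02,.03,.04,.05)])
E
```

```text
time: 22.02
position: [0.5246, -0.0028, 0.2348]
tool_rot: [0.729, 0.073, -0.675, 0.088]
ft_force: [1.1, 0.7, 0.0]
grip_width: 0.0004
time: 22.68
position: [0.5861, -0.2853, 0.2365]
tool_rot: [0.727, 0.072, -0.677, 0.087]
ft_force: [0.7, -1.1, -0.1]
grip_width: 0.0004
tool x [ 0.072 -0.014 -0.997] y [ 0.223 -0.974  0.029] q [-0.639  0.534  1.414  0.035  1.128  0.692]
[ 0.58613911 -0.28531831  0.23654669] 22.6833
bar top line scene [(-110, 81), (-106, 99), (-102, 78), (-97, 122), (-93, 104), (-89, 84), (-85, 115), (-81, 112), (-77, 111), (-73, 112), (-69, 109), (-65, 101), (-61, 118), (-57, 119), (-53, 119), (-49, 116), (-45, 119), (-41, 119), (-37, 117), (-33, 117), (-29, 120), (-25, 118), (-21, 118), (-17, 118), (-13, 119), (-9, 116), (-5, 119), (-1, 119), (2, 118), (6, 120), (10, 118), (14, 119), (18, 119), (22, 118), (26, 119), (30, 118), (34, 119), (38, 118), (42, 119), (46, 119), (50, 119), (54, 119), (58, 120), (62, 119), (66, 120), (70, 118), (74, 104), (78, 82), (82, 115), (86, 93), (90, 77), (94, 77), (98, 73), (102, 65), (106, 65), (110, 85)]
bar top line top [131, 126, 117, 124, 122, 138, 136, 136, 137, 138, 121, 125, 136, 132, 139, 135, 130, 139, 134, 142, 137, 134, 143, 138, 133, 142, 136, 145, 140, 134, 144, 138, 134, 140, 137, 149, 143, 138, 147, 142, 149, 145, 139, 148, 141, 135, 132, 135, 133, 99, 97, 97, 85, 76, 71, 96]
upright strap pixels before/now 1 [(80, 53), (110, 87), (77, 87), (98, 88)]
upright strap pixels before/now -1 [(49, 49), (49, 114), (42, 115), (42, 112)]
```

```bash
python3 - <<'E'
from h import *
a=np.load("fin.npy");t=np.median([camera("top") for _ in range(5)],0)
o=np.load("t7.npy").astype(float)
def pix(im,n,p): u=proj(n,p).astype(np.float32);return cv2.remap(im.mean(2).astype(np.float32),u[:,:1],u[:,1:],1).ravel().astype(int)
xs=np.arange(-.14,-.049,.004);print((xs*1000).round().astype(int))
for y in(.09,.084,.078,-.078,-.084,-.09):
    P=[np.r_[rack(x,y),.104] for x in xs]
    print(y,"scene",pix(a,"scene",P),"\n    top",pix(t,"top",P))
d=cv2.absdiff(cv2.imread("pics/scene0.png").astype(np.uint8),a[:,:,::-1].astype(np.uint8)).max(2)
for n,(x,y,w,h) in dict(bottle=(368,205,35,68),jar=(342,260,36,52),brush=(355,165,32,40),crank=(128,320,75,80)).items(): print(n,"mean diff",d[y:y+h,x:x+w].mean().round(1))
E
```

```text
[-140 -136 -132 -128 -124 -120 -116 -112 -108 -104 -100  -96  -92  -88
  -84  -80  -76  -72  -68  -64  -60  -56  -52]
0.09 scene [ 86  87  87  86  90 109  86  97  84  73  75  76  76  76  78  78  79  63
  32  52  85  87  84] 
    top [134 134 134 124 132 120 126 128 108  96  96  96  96  96  96  96  96  77
  56  96  99  70  67]
0.084 scene [ 86  86  87  85  89  98 106 112 111 104 103  92  77  83  75  76  78  62
  33  44  75  86  77] 
    top [134 134 134 126 122 117 119 133 132 132 126 122 109  98  96  96  95  82
  57  94  99  71  60]
0.078 scene [ 85  87  85  86  89  91 100 117 112 120 112 117 111 114 108 101  97  70
  35  43  61  74  82] 
    top [134 134 134 125 133 123 128 133 134 134 134 135 133 132 133 128 121  82
  55  98  99  66  63]
-0.078 scene [128 129 129 130 128 106 101 110 110 110 112 110 109 110 110 112 112  86
  37  73 115  78  77] 
    top [144 144 144 135 133 120 130 136 136 136 136 136 136 136 136 135 135 111
  66  95 101  71  67]
-0.084 scene [129 129 130 131 128 108 108 111 111 110 110 111 110 111 111 111 114  86
  39  70 119  85  76] 
    top [144 145 145 132 124 117 124 136 136 136 136 136 136 136 136 136 135 109
  68  99 102  81  79]
-0.09 scene [130 131 132 132 135 102 107 113 118 116 113 116 116 112 116 114 115  88
  38  79 120  87  77] 
    top [145 146 145 138 132 121 127 138 136 137 137 137 138 137 138 137 137 108
  66  96 103 101 101]
bottle mean diff 11.0
jar mean diff 11.0
brush mean diff 4.3
crank mean diff 15.8
```

Both straps show as flat plates from the hinge at x≈−68 mm to the front edge at −120 mm, alike on both sides. I'm handing in.

```bash
python3 -c "
from rig import robot
print(robot.hand_in(), robot.get_obs()['time'])"
```

```text
the job is handed in; nothing more can be done
the job is handed in; nothing more can be done
```

I drew the guard bar out, laid it in both saddles and pressed both keeper straps down to a hard stop. I handed the job in at about 23 s of the 64 s, with the arm clear of everything.

**How it went:** I pulled the bar out by its free end and took it by the middle. I then set it down on the worktop once to turn and level it, and lowered it into the saddles until I felt contact. I pressed with up to 27 N before letting go.

**Last checks:**
- **Bar:** the picture taken after release shows it resting in both saddles, between the end plates.
- **Straps:** each stopped hard with the tool at the same height (TCP z about 0.114 m), with the fingertips pressing at up to 40 N on the right and 54 N on the left. In the final images, brightness profiles show both lying flat from hinge to front edge, alike on both sides.

**Less certain:**
- I had used up my 12 pictures, so the final state was checked only by pixel values and touch. The fingertip stop height worked out 1–2 mm below the nominal 104 mm strap top, which I put down to tool tilt and calibration.
- The before-and-after check on the bottle, jar, brush and crank was inconclusive. The images differed by 4 to 16 grey levels, which I took to be the arm's moving shadow. No unexpected contact force showed up near any of them.
- The tool drifted up to about 5° off vertical during the moves.

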